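# Tip the cut loaves onto their cut faces

### The job

Two of the loaves on the bread board have been sold in part and stand with their cut faces bare. So that they do not dry out, tip each of them over onto its cut face by pushing it gently with the fingertips, without gripping or lifting it, and keep it on the board. Leave the whole loaf and everything else where it is.

Things in the scene. Friction and masses are not known exactly. Their poses are not given: they have to be found in the camera images.
- board: The wooden bread board lying flat and fixed on the counter, 400 mm (its x) by 800 mm (its y) and 18 mm thick, so its top is at z = 0.018. Origin: centre of its underside.
- tin_loaf: What is left of a tin-baked loaf: flared sides, domed top; 66 mm long (its x), 112 mm wide (94 at the foot), 115 mm high, 0.17 to 0.34 kg. Origin: centre of its underside, on which it stands. The flat pale cut face is the plane x = -33 mm, facing -x; the crust end is at x = +33 mm, upright and almost flat from 8 to 108 mm up. Resting on its cut face, its +x axis points straight up.
- country_loaf: What is left of a hearth-baked country loaf: bulging sides, rounded top; 62 mm long (its x), 124 mm wide (about 100 at the foot), 105 mm high, 0.18 to 0.37 kg. Origin: centre of its underside. The flat pale cut face is the plane x = -31 mm, facing -x; the crust end, at x = +31 mm, is upright from 9 to 92 mm up, then rounded. Resting on its cut face, its +x axis points straight up.
- tin_cut (a point): Middle of the tin loaf's cut face: 33 mm from the origin along -x and 55 mm above the underside. At the start this face looks towards the robot, give or take 25 degrees, so from the far side of the counter only the crust end is seen.
- tin_edge (a point): Middle of the foot of the tin loaf's cut face (x = -33 mm, in the plane of the underside): the edge it tips over, which stays on the board. Both cut loaves are rigid and stand by friction only (about 0.5 to 0.7): a low push slides them, a push near the top tips them; past about 30 degrees they fall over by themselves.
- country_cut (a point): Middle of the country loaf's cut face: 31 mm from the origin along -x and 50 mm above the underside. At the start this face looks away from the robot, give or take 25 degrees.
- country_edge (a point): Middle of the foot of the country loaf's cut face (x = -31 mm, in the plane of the underside): the edge it tips over, which stays on the board.
- small_loaf: Bystander on the board: a whole, uncut oval loaf with tapered ends, 165 mm long (its x), 85 mm wide, 68 mm high. Origin: centre of its underside.
- bun: Bystander on the board: a round bun, 72 mm across, 42 mm high. Origin: centre of its underside.
- ticket_a: Bystander on the board: a price-ticket holder, a 32 mm wooden block 24 mm high with an upright blank card 60 mm wide; 64 mm high in all. Origin: centre of its underside.
- ticket_b: Bystander on the board: a second ticket holder like ticket_a.
- jam_jar: Bystander on the board: a jam jar, 70 mm across, 88 mm high. Origin: centre of its underside.
- bread_knife: Bystander on the counter at the board's left (+y) end: a bread knife lying flat, about 345 mm long (its x, handle to -x), 18 mm high. Origin: on its underside near the middle.
Things that resemble listed ones, but are neither listed nor needed, are in the scene too. What is shaped like the country_loaf but purple is not meant.

How it is judged:
By the outcome, as a careful person would: the job done as asked, in the order asked, and still so for the second after the job is handed in, with the robot touching nothing.
It also fails if it takes over 53 s, if anything falls off the work surface, if the arm or the gripper's body presses on something with over 40 N, if the wrist force passes 120 N, or if a joint passes its speed limit or range.

### The arm

A 7-joint arm with a two-finger parallel gripper is mounted at the origin on the work surface. World frame = base frame: x ahead of the robot, y to its left, z up, the work surface at z = 0. Lengths are in m, angles in rad, forces in N, time in s.
With the tool pointing down it reaches from about 0.4 to 0.875 m from the base axis. Payload 19.3 kg.
Tool frame: the origin (TCP) lies at the very end of the fingers, on their centre line; the grasp point (between the pads) lies 19 mm behind it; z points along the fingers, y is the direction in which the jaws open and shut (so a half turn about z gives the same grasp; the last joint's range is limited). The gripper opens to 85 mm and grips with 20 to 120 N. Pads are 22 mm wide; open, the fingers measure 114 mm over their backs; the gripper's body (76 mm by 85 mm) begins 54 mm behind the grasp point. The pads swing forward as they close: fully open they stand 13 mm farther back than shut.
Start: joints at [-1.25, 0.521, -0.036, 1.599, 0.021, 1.021, -0.113], TCP at [0.238, 0.578, 0.231] pointing down, gripper open.
Joint ranges: [-2.91, 2.91], [-0.3, 2.13], [-1.5, 1.42], [0.17, 2.43], [-1.26, 4.41], [0.16, 1.93], [-2.52, 2.52]. Speed limits (rad/s): [1.89, 1.89, 2.39, 2.39, 3.01, 3.01, 3.01].

### API

Orientations are given as [roll, pitch, yaw] about the fixed x, y, z axes, in that order (R = Rz(yaw) Ry(pitch) Rx(roll)).
In Python, from workcell import bot, grab_frame, calibration, workorder gives the robot as it stands.
- The arm moves only by the tool move_arm, never from a script. Its arguments are lists of equal length, an entry for each row: "jaw": the closure in counts, from 0 (fully open) to 255 (shut); "dp": the shift along the tool's x, y, z in units of 800 mm (1.0 is 800 mm), a list of three; "rotation": the turn, a rotation vector about the tool's x, y, z in units of pi rad (1.0 is pi rad), a list of three. In form: {"jaw": [jaw, ...], "dp": [[dx, dy, dz], ...], "rotation": [[rx, ry, rz], ...]}. A call has 1 to 10 rows; each row shifts and turns the commanded pose from where the row before left it, along the tool's axes as they then stand; what a row does not reach is not made up. A row lasts 1/8 s, in which the tool goes at most 62.5 mm and 10.7 degrees, less where a joint would pass 70% of its speed; a pose out of reach is approached as far as the arm can. A call with a number of a shift or a turn outside -1 to 1 is refused whole. A call with a gripper value outside its range is refused whole. The fingers move at their own pace and stop on an object; "squeeze" is the grip in N (left out, the last holds). Time passes only in rows, so rows that do not move let the fingers close. It gives the time, the measured TCP pose, the force and the opening at its end, in the units of the state.
- bot.observe(): the state, without advancing time (a new reading comes with each control period).
- grab_frame(name): name is "scene" or "side" or "wrist"; returns the picture (480x640x3 uint8, blue, green, red); there is no depth.
- calibration(name): a dict with "camera_matrix" (3x3 intrinsics, pixels), "T" (4x4, takes a point from camera to world coordinates). Camera axes: x right, y down, z forward; pixel columns grow to the right and rows downward; lengths in m; the calibration is good to about 2 mm. A picture is of the moment at which its call begins: read the wrist's pose just before it. calibration takes no time and is no camera call; for the wrist camera it gives the pose at the moment of the call.
- workorder.job_done(): hands the job in, once; it reports no verdict.
The state is a dict: "clock": time; "qpos": joint angles; "qd": joint speeds; "joint_efforts": joint torques, N m; "position": TCP position; "tool_rot": TCP orientation; "force": force on the tool from outside, world axes, zero at the start; "moment": the same for the moment, N m; "grip_width": finger opening in m.
Only numpy, scipy, OpenCV 4.12 (cv2) and the standard library are available. Lean on these libraries where they do the work, as an engineer would, in place of code of your own. Each camera call takes 0.05 s, during which the arm holds its last target. There are 200 camera calls.

## Working session

There is one attempt and no reset: what is moved stays moved. The work goes in short steps, Python scripts to look and compute and a tool call to move; the robot and the scene stay as the last step left them, time stands still between calls to the robot, and variables do not carry over. Pictures are saved under pics/ and viewed, about 8 in all and at most 12, crops included, and the job is handed in when it is done.

Besides the shell and the picture viewer there is one more tool, called after ">>>" as name(argument=value, ...) on one line, values as JSON. move_arm: Moves the arm, as the interface text tells. Shifts and turns lie within -1 to 1; 1 stands for 800 mm of shift or pi rad of turn. Its arguments: {"type":"object","properties":{"jaw":{"type":"array","items":{"type":"number"}},"dp":{"type":"array","items":{"type":"array","items":{"type":"number","minimum":-1,"maximum":1}}},"rotation":{"type":"array","items":{"type":"array","items":{"type":"number","minimum":-1,"maximum":1}}},"squeeze":{"type":"number"}},"required":["jaw","dp","rotation"]}

```bash
mkdir -p pics; ls
python3 - <<'E'
from workcell import bot, grab_frame, calibration
import cv2,numpy as np
for n in ("scene","side"):
    im=grab_frame(n); cv2.imwrite(f"pics/{n}0.png",im)
    c=calibration(n); print(n,np.round(c["camera_matrix"],1).tolist(),np.round(c["T"],3).tolist())
s=bot.observe(); print(s)
E
```

```text
pics
scene [[523.3, 0.0, 311.9], [0.0, 523.3, 236.8], [0.0, 0.0, 1.0]] [[-0.318, 0.745, -0.587, 1.294], [0.948, 0.24, -0.209, 0.37], [-0.015, -0.623, -0.782, 1.212], [0.0, 0.0, 0.0, 1.0]]
side [[622.0, 0.0, 318.7], [0.0, 622.0, 236.7], [0.0, 0.0, 1.0]] [[0.833, -0.348, 0.43, -0.275], [-0.553, -0.52, 0.651, -1.019], [-0.003, -0.78, -0.626, 1.114], [0.0, 0.0, 0.0, 1.0]]
{'clock': 0.1, 'qpos': array([-1.25018935,  0.52196263, -0.03629318,  1.59995723,  0.02121374,
        1.02113965, -0.11283409]), 'qd': array([-0.00084026, -0.00052407,  0.00088607, -0.00217752,  0.00036088,
        0.00067688,  0.0008599 ]), 'joint_efforts': array([ 5.17329972e-04, -9.28489423e+01,  1.98236614e+00, -3.70535588e+01,
        1.79502962e-02,  5.48997195e-03,  3.84052316e-05]), 'position': array([0.23801752, 0.57755735, 0.23077633]), 'tool_rot': array([-3.14051612e+00,  1.06407495e-04,  2.75071826e+00]), 'force': array([ 0.17897906,  0.05481034, -0.01324672]), 'moment': array([-0.01112507,  0.00938566, -0.01378055]), 'grip_width': 0.08520291861587548}
```

View pics/scene0.png

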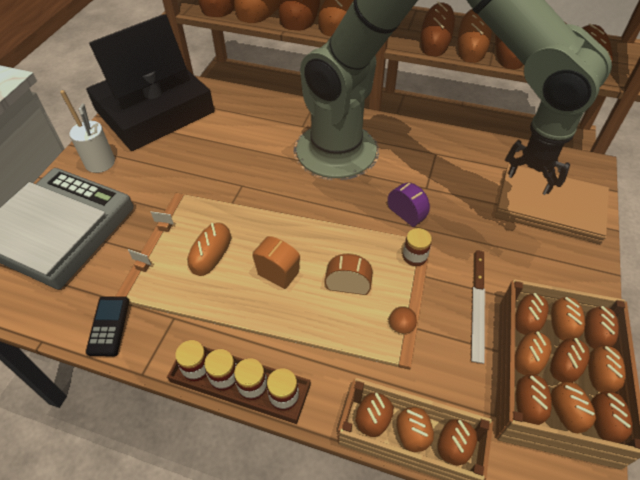

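View pics/side0.png

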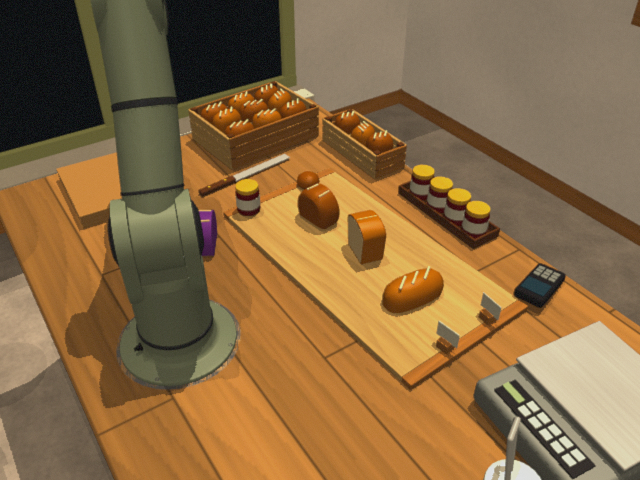

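The scene view shows the tin loaf at about (276,262) with its crust end towards this camera. The country loaf is at (349,274), with its pale cut face towards this camera. The side view shows the tin loaf at (367,237), the country loaf at (318,205) and the small loaf at (413,290). Next I'll enlarge the two cut loaves.

Run:
```python
import cv2,numpy as np
a=cv2.imread("pics/scene0.png")[225:305,245:385]; b=cv2.imread("pics/side0.png")[170:275,285:400]
a=cv2.resize(a,None,fx=5,fy=5,interpolation=cv2.INTER_CUBIC); b=cv2.resize(b,None,fx=5,fy=5,interpolation=cv2.INTER_CUBIC)
def grid(im,x0,y0):
    for u in range(0,im.shape[1],50): cv2.line(im,(u,0),(u,6),(255,255,255),1); cv2.putText(im,str(x0+u//5),(u,18),0,.4,(255,255,255),1)
    for v in range(0,im.shape[0],50): cv2.line(im,(0,v),(6,v),(255,255,255),1); cv2.putText(im,str(y0+v//5),(8,v+4),0,.4,(255,255,255),1)
    return im
cv2.imwrite("pics/ca.png",grid(a,245,225)); cv2.imwrite("pics/cb.png",grid(b,285,170))
```

```text
(no output)
```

View pics/ca.png

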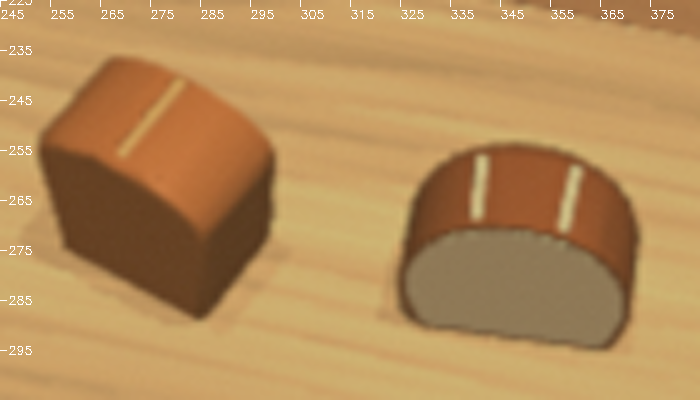

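View pics/cb.png

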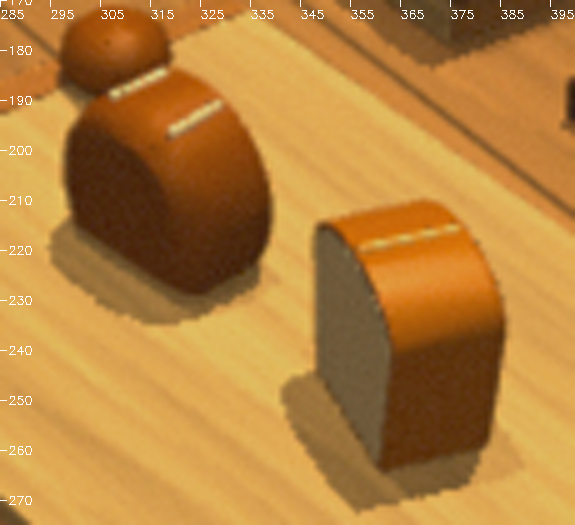

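The crops give these foot corners:
- **Tin, scene view:** crust end foot (258,274) to (284.5,288.5), and a cut-side corner at (298,274).
- **Tin, side view:** cut foot (348,244) to (362,263.5), and a crust corner at (382,259).
- **Country, scene view:** cut foot (330,289.5) to (366,294).
- **Country, side view:** crust foot about (300,215) to (322,228).

```bash
cat > h.py <<'E'
import numpy as np, cv2
from workcell import bot, grab_frame, calibration
def ray(n,u,v):
    c=calibration(n); T=np.array(c["T"]); d=T[:3,:3]@np.linalg.inv(c["camera_matrix"])@[u,v,1]; return T[:3,3],d
def onz(n,u,v,z):
    o,d=ray(n,u,v); return o+d*(z-o[2])/d[2]
def tri(u1,v1,u2,v2):
    o1,d1=ray("scene",u1,v1); o2,d2=ray("side",u2,v2)
    d1/=np.linalg.norm(d1); d2/=np.linalg.norm(d2)
    s=np.linalg.lstsq(np.c_[d1,-d2],o2-o1,rcond=None)[0]
    p,q=o1+d1*s[0],o2+d2*s[1]; return (p+q)/2,np.linalg.norm(p-q)
E
python3 - <<'E'
from h import *
np.set_printoptions(precision=4,suppress=True)
z=.018
P={}
for k,n,u,v in [("tin crust A","scene",258,274),("tin crust B(shared)","scene",284.5,288.5),("tin cut C","scene",298,274),
 ("tin cut far","side",348,244),("tin cut near","side",362,263.5),("tin crust near","side",382,259),
 ("cty cut L","scene",330,289.5),("cty cut R","scene",366,294),("cty crust L","side",300,215),("cty crust R","side",322,228),
 ("board1","scene",185,197),("board2","scene",428,234),("board3","scene",408,365),("board4","scene",131,305),
 ("small far","scene",192,268),("small top end","scene",224,226),("bun foot","scene",403,330),("jar foot","scene",417,262),
 ("purple foot","scene",408,222)]:
    P[k]=onz(n,u,v,z); print(k,P[k][:2])
e=P["tin crust A"]-P["tin crust B(shared)"];print("len",np.linalg.norm(e),np.degrees(np.arctan2(e[1],e[0])))
e=P["tin cut far"]-P["tin cut near"];print("len",np.linalg.norm(e),np.degrees(np.arctan2(e[1],e[0])))
e=P["cty cut L"]-P["cty cut R"];print("len",np.linalg.norm(e),np.degrees(np.arctan2(e[1],e[0])))
e=P["cty crust L"]-P["cty crust R"];print("len",np.linalg.norm(e),np.degrees(np.arctan2(e[1],e[0])))
# tin slash ends: scene(281,241)-(269,256) ; side
for a in [(281,241,357,219),(269,256,377,215)]: print(tri(*a))
for a in [(341,256,306,189),(340,269,317,184),(360,258,318,197),(357.5,271,328,190)]: print(tri(*a))
# face colours
E
```

```text
tin crust A [ 0.5691 -0.0491]
tin crust B(shared) [0.5911 0.0373]
tin cut C [0.5351 0.0563]
tin cut far [0.5282 0.0486]
tin cut near [ 0.5114 -0.0389]
tin crust near [ 0.5672 -0.0541]
cty cut L [0.5562 0.1553]
cty cut R [0.5401 0.2512]
cty crust L [0.4894 0.2366]
cty crust R [0.5085 0.1488]
board1 [ 0.3696 -0.3762]
board2 [0.2853 0.3701]
board3 [0.7052 0.4003]
board4 [ 0.7657 -0.3332]
small far [ 0.6072 -0.2327]
small top end [ 0.44   -0.2109]
bun foot [0.6154 0.3683]
jar foot [0.3943 0.3597]
purple foot [0.2581 0.3052]
len 0.08909281045784724 -104.26521712636912
len 0.08911869024010549 79.09726528323526
len 0.09723440401788848 -80.47447835771071
len 0.08986654961255738 102.30257816428153
(array([0.5236, 0.0084, 0.1325]), np.float64(0.0017534310337905046))
(array([ 0.5785, -0.0047,  0.1312]), np.float64(0.003358131834447841))
(array([0.4999, 0.1837, 0.127 ]), np.float64(0.03935314931823148))
(array([0.5404, 0.1918, 0.1252]), np.float64(0.03610803213298584))
(array([0.5097, 0.2034, 0.1044]), np.float64(0.03990898447369566))
(array([0.5511, 0.2101, 0.1073]), np.float64(0.035026662000600284))
```

>>> move_arm(jaw=[130,130,130,130,130,130,130,130,130,130], dp=[[0,0,0],[-0.0367,-0.0341,0],[-0.0367,-0.0341,0],[-0.0367,-0.0341,0],[-0.0367,-0.0341,0],[-0.0367,-0.0341,0],[-0.0367,-0.0341,0],[-0.0367,-0.0341,0],[-0.0367,-0.0341,0],[-0.0367,-0.0341,0]], rotation=[[0,0,-0.051],[0,0,0],[0,0,0],[0,0,0],[0,0,0],[0,0,0],[0,0,0],[0,0,0],[0,0,0],[0,0,0]])

```text
clock: 1.35
position: [0.4398, 0.2772, 0.2312]
tool_rot: [-3.141, -0.0, 2.911]
force: [-0.3, 0.8, 0.7]
grip_width: 0.042
```

>>> move_arm(jaw=[130,130,130,130,130,130,130,130,130,130], dp=[[-0.0367,-0.0341,0],[-0.0367,-0.0341,0],[-0.0367,-0.0341,0],[-0.0367,-0.0341,0],[-0.0367,-0.0341,0],[-0.0367,-0.0341,0],[-0.0367,-0.0341,0],[-0.0367,-0.0341,0],[-0.0367,-0.0341,0],[0,0,0]], rotation=[[0,0,0],[0,0,0],[0,0,0],[0,0,0],[0,0,0],[0,0,0],[0,0,0],[0,0,0],[0,0,0],[0,0,0]])

```text
clock: 2.6
position: [0.641, -0.0242, 0.2306]
tool_rot: [-3.14, -0.0, 2.907]
force: [-0.2, 1.6, 0.2]
grip_width: 0.0422
```

>>> move_arm(jaw=[130,130,130,130,130,130], dp=[[0,0.004,0.04],[0,0,0.04],[0,0,0.04],[0,0,0.04],[0.02,0,0],[0,0,0]], rotation=[[0,0,0],[0,0,0],[0,0,0],[0,0,0],[0,0,0],[0,0,0]])

```text
clock: 3.35
position: [0.6246, -0.0134, 0.103]
tool_rot: [-3.142, -0.001, 2.912]
force: [1.5, 0.0, 0.5]
grip_width: 0.0421
```

Run:
```python
from h import *
a=cv2.resize(grab_frame("scene")[180:340,200:400],None,fx=2,fy=2,interpolation=2); b=cv2.resize(grab_frame("side")[150:310,260:460],None,fx=2,fy=2,interpolation=2)
cv2.imwrite("pics/c1.png",np.hstack([a,b])); s=bot.observe(); print(s["position"],s["force"])
```

```text
[ 0.62596046 -0.01382319  0.10371144] [-0.24781158  0.05021262  0.32304828]
```

View pics/c1.png

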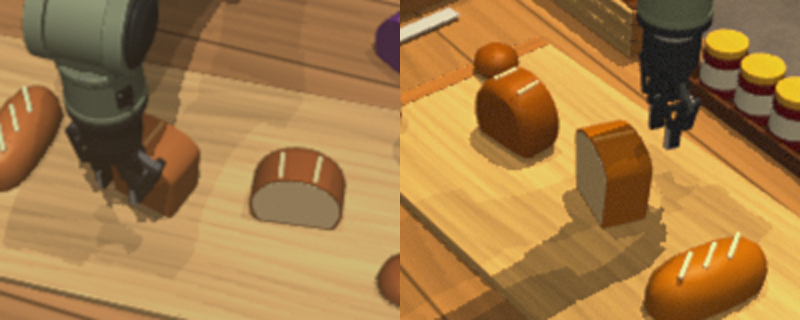

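The fingers are down behind the tin loaf's crust end, about 30 mm clear of it. They are level with the upper part of the loaf and nothing has been disturbed.

>>> move_arm(jaw=[130,130,130,130,130,130,130,130,130,130], dp=[[0.015,0,0],[0.01,0,0],[0.005,0,0],[0.005,0,0],[0.005,0,0],[0.005,0,0],[0.005,0,0],[0.005,0,0],[0.005,0,0],[0.005,0,0]], rotation=[[0,0,0],[0,0,0],[0,0,0],[0,0,0],[0,0,0],[0,0,0],[0,0,0],[0,0,0],[0,0,0],[0,0,0]])

```text
clock: 4.7
position: [0.5746, -0.0023, 0.1033]
tool_rot: [-3.142, -0.0, 2.911]
force: [1.1, -0.1, 1.1]
grip_width: 0.042
```

Run:
```python
from h import *
a=cv2.resize(grab_frame("scene")[180:340,200:400],None,fx=2,fy=2,interpolation=2); b=cv2.resize(grab_frame("side")[150:310,260:460],None,fx=2,fy=2,interpolation=2)
cv2.imwrite("pics/c2.png",np.hstack([a,b])); s=bot.observe(); print(s["position"],s["force"])
```

```text
[ 0.57433671 -0.00222035  0.10323279] [ 0.94046441 -0.06963923 -0.61529433]
```

View pics/c2.png

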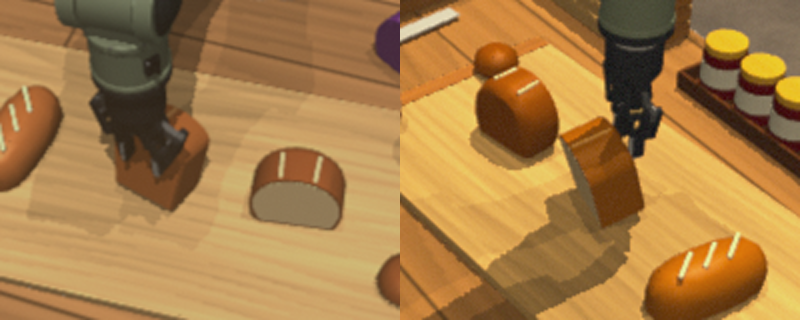

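The tin loaf is tipping cleanly over its cut foot, which hasn't slid. I'll keep pushing, wait for it to fall, then retreat up and back.

>>> move_arm(jaw=[130,130,130,130,130,130,130,130,130,130], dp=[[0.005,0,0],[0.005,0,0],[0.005,0,0],[0.005,0,0],[0.005,0,0],[0.005,0,0],[0.005,0,0],[0.005,0,0],[0,0,0],[0,0,0]], rotation=[[0,0,0],[0,0,0],[0,0,0],[0,0,0],[0,0,0],[0,0,0],[0,0,0],[0,0,0],[0,0,0],[0,0,0]])

```text
clock: 6.05
position: [0.5439, 0.0049, 0.1033]
tool_rot: [3.142, 0.0, 2.911]
force: [0.5, -0.5, -0.1]
grip_width: 0.0418
```

Run:
```python
from h import *
a=cv2.resize(grab_frame("scene")[180:340,200:400],None,fx=2,fy=2,interpolation=2); b=cv2.resize(grab_frame("side")[150:310,260:460],None,fx=2,fy=2,interpolation=2)
cv2.imwrite("pics/c3.png",np.hstack([a,b])); s=bot.observe(); print(s["position"],s["force"])
```

```text
[0.54383014 0.00497726 0.10329908] [ 0.30547829 -0.26020655  0.37110059]
```

View pics/c3.png

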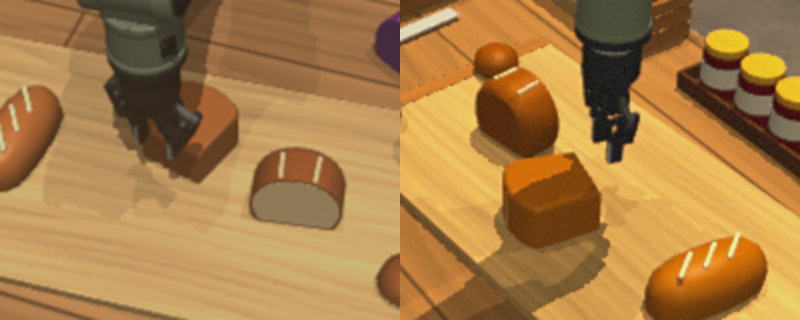

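The tin loaf now lies flat on its cut face. I'll refine the country loaf's yaw with the slash marks paired correctly.

Run:
```python
from h import *
np.set_printoptions(precision=4,suppress=True)
for a in [(341,256,318,197),(340,269,328,190),(360,258,306,189),(357.5,271,317,184)]: print(tri(*a))
```

```text
(array([0.5086, 0.1692, 0.1145]), np.float64(0.00017650624433045262))
(array([0.5498, 0.1792, 0.1164]), np.float64(0.0008991015258825922))
(array([0.5007, 0.2183, 0.1164]), np.float64(0.0005006688323141274))
(array([0.5414, 0.223 , 0.1155]), np.float64(0.0008114845135086754))
```

>>> move_arm(jaw=[130,130,130,130,190,190,190,190], dp=[[0,0,-0.04],[0,0,-0.04],[0,0,-0.04],[0,0,-0.04],[0,0,0],[0,0,0],[0,0,0],[0,0,0]], rotation=[[0,0,0],[0,0,0],[0,0,0],[0,0,0],[0,0,-0.043],[0,0,-0.043],[0,0,-0.043],[0,0,0]])

```text
clock: 7.15
position: [0.5437, 0.0048, 0.2313]
tool_rot: [3.141, -0.0, -2.968]
force: [-0.4, 0.0, 0.1]
grip_width: 0.0219
```

>>> move_arm(jaw=[190,190,190,190,190,190,190,190,190,190], dp=[[0.0209,0.0486,0],[0.0209,0.0486,0],[0.0209,0.0486,0],[0.0209,0.0486,0],[0.0209,0.0486,0],[0,0,0.0426],[0,0,0.0426],[0,0,0.0426],[0,0,0.0426],[0,0,0]], rotation=[[0,0,0],[0,0,0],[0,0,0],[0,0,0],[0,0,0],[0,0,0],[0,0,0],[0,0,0],[0,0,0],[0,0,0]])

```text
clock: 8.4
position: [0.4266, 0.1814, 0.0935]
tool_rot: [-3.14, -0.004, -2.97]
force: [-0.2, 0.6, 0.7]
grip_width: 0.0216
```

Run:
```python
from h import *
a=cv2.resize(grab_frame("scene")[180:340,240:440],None,fx=2,fy=2,interpolation=2); b=cv2.resize(grab_frame("side")[150:310,200:400],None,fx=2,fy=2,interpolation=2)
cv2.imwrite("pics/c4.png",np.hstack([a,b])); s=bot.observe(); print(s["position"],s["force"])
```

```text
[0.42790448 0.18202823 0.09572422] [-0.19385146  0.54938654  0.30893438]
```

View pics/c4.png

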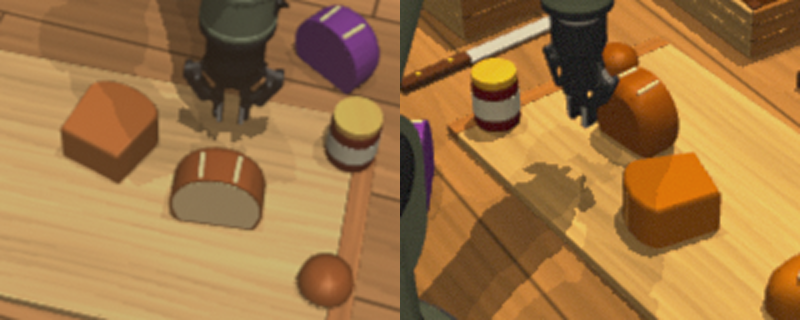

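The tin loaf lies flat, and the shut fingers are centred behind the country loaf, clear of everything. Next I'll push along tool -x.

>>> move_arm(jaw=[190,190,190,190,190,190,190,190,190,190], dp=[[-0.02,0,0],[-0.02,0,0],[-0.01,0,0],[-0.005,0,0],[-0.005,0,0],[-0.005,0,0],[-0.005,0,0],[-0.005,0,0],[-0.005,0,0],[-0.005,0,0]], rotation=[[0,0,0],[0,0,0],[0,0,0],[0,0,0],[0,0,0],[0,0,0],[0,0,0],[0,0,0],[0,0,0],[0,0,0]])

```text
clock: 9.75
position: [0.4948, 0.1938, 0.095]
tool_rot: [-3.142, 0.0, -2.967]
force: [-2.5, -0.2, 1.6]
grip_width: 0.0219
```

Run:
```python
from h import *
a=cv2.resize(grab_frame("scene")[180:340,240:440],None,fx=2,fy=2,interpolation=2); b=cv2.resize(grab_frame("side")[150:310,200:400],None,fx=2,fy=2,interpolation=2)
cv2.imwrite("pics/c5.png",np.hstack([a,b])); s=bot.observe(); print(s["position"],s["force"])
```

```text
[0.49509883 0.19380719 0.09496282] [-1.92682079 -0.07383898 -0.0231656 ]
```

View pics/c5.png

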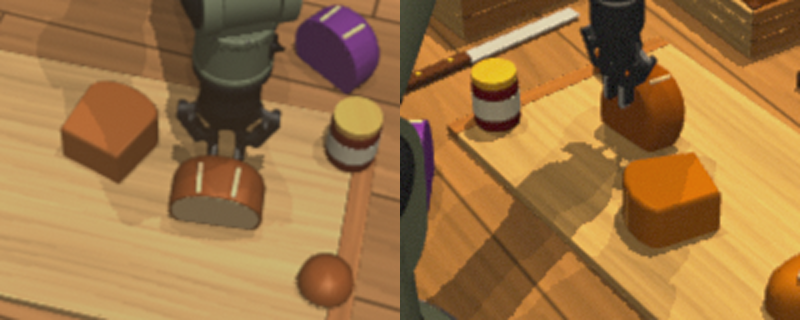

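The country loaf is tipping about its foot and hasn't slid. I'll continue the push, pause, then rise.

>>> move_arm(jaw=[190,190,190,190,190,190,190,190,190,190], dp=[[-0.005,0,0],[-0.005,0,0],[-0.005,0,0],[-0.005,0,0],[-0.005,0,0],[-0.005,0,0],[-0.005,0,0],[-0.005,0,0],[0,0,0],[0,0,0]], rotation=[[0,0,0],[0,0,0],[0,0,0],[0,0,0],[0,0,0],[0,0,0],[0,0,0],[0,0,0],[0,0,0],[0,0,0]])

```text
clock: 11.1
position: [0.526, 0.1992, 0.0949]
tool_rot: [-3.142, -0.0, -2.967]
force: [-0.1, 0.1, 0.0]
grip_width: 0.0218
```

>>> move_arm(jaw=[190,190,190,190,190,190,190,190,190,190], dp=[[0,0,0],[0,0,0],[0.02,0,0],[0.02,0,0],[0,0,-0.04],[0,0,-0.04],[0,0,-0.04],[0,0,-0.04],[0,0,0],[0,0,0]], rotation=[[0,0,0],[0,0,0],[0,0,0],[0,0,0],[0,0,0],[0,0,0],[0,0,0],[0,0,0],[0,0,0],[0,0,0]])

```text
clock: 12.35
position: [0.4943, 0.1936, 0.2226]
tool_rot: [-3.141, -0.0, -2.967]
force: [-0.3, 1.0, -0.5]
grip_width: 0.0214
```

Run:
```python
from h import *
f=[grab_frame(n) for n in("scene","side")]
for n,i in zip(("scene","side"),f): cv2.imwrite(f"pics/{n}_end.png",i)
cv2.imwrite("pics/c6.png",np.hstack([f[0][150:410,120:500],f[1][120:380,200:540]])); s=bot.observe(); print(s["position"],s["force"])
```

```text
[0.49418745 0.19354924 0.22215072] [0.02650939 0.20530985 0.09412849]
```

View pics/c6.png

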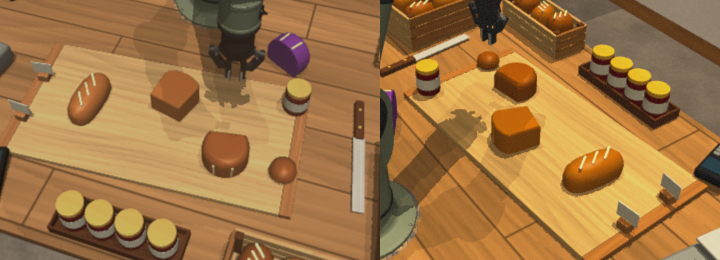

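Both loaves lie on their cut faces, on the board and clear of the bun. The gripper is up and touching nothing. I'll check the bystanders by image difference and then hand in.

Run:
```python
import cv2,numpy as np
from workcell import workorder
a,b=cv2.imread("pics/scene0.png"),cv2.imread("pics/scene_end.png")
d=cv2.absdiff(a,b).max(2)
for k,(x0,y0,x1,y1) in dict(small=(185,218,235,278),bun=(388,305,418,336),jar=(402,226,434,266),tickA=(148,205,175,230),tickB=(126,245,155,272),knife=(470,250,488,364),purple=(386,182,432,225)).items():
    r=d[y0:y1,x0:x1]; print(k,int((r>40).sum()),r.size)
print(workorder.job_done())
```

```text
small 0 3000
bun 0 930
jar 0 1280
tickA 0 675
tickB 0 783
knife 0 2052
purple 0 1978
the job is handed in; nothing more can be done
None
```

Both cut loaves now lie flat on their cut faces on the board, and I've handed the job in. I pushed each one near the top of its crust end with the fingertips, without gripping or lifting. The tin loaf tipped towards the robot, then the country loaf tipped away from it.

- **Loaves:** the last pictures from both cameras show both loaves lying flat. Neither foot edge visibly slid while tipping.
- **Everything else:** comparing the first and last scene pictures showed no change around the small loaf, bun, jam jar, both tickets, knife or the purple look-alike loaf.
- **Forces and time:** the forces I read stayed below about 3 N. The clock was at about 12.4 s of the 53 s allowed, with the gripper raised clear of everything.

No check failed. My first two-camera measurement of the country loaf's slash marks disagreed by 35–40 mm because I had paired the marks wrongly. Paired correctly, they agreed to within 1 mm, and I fixed this before moving to that loaf.

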